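# Fit the rotor to the bench centrifuge

### The arm

A 6-joint arm with a two-finger parallel gripper is mounted at the origin on a cart in front of the work surface, level with it; the furniture and walls round the work are solid. World frame = base frame: x ahead of the robot, y to its left, z up, the work surface at z = 0. Lengths are in m, angles in rad, forces in N, time in s.
With the tool pointing down it reaches from about 0.3 to 0.875 m from the base axis. Payload 6.4 kg.
Tool frame: the origin (TCP) lies where the fingers leave the gripper's body, on its centre line; the fingertips stand 73 mm ahead of it and the grasp point (between the pads) lies 54 mm ahead of it (robot.tips_ahead is the z of the fingertips in the tool frame, in m); z points along the fingers, y is the line along which they close (so a half turn about z gives the same grasp; the last joint's range is limited). The gripper opens to 85 mm and grips with 20 to 120 N. Pads are 22 mm wide; open, the fingers measure 114 mm over their backs; the gripper's body (76 mm by 85 mm) begins 54 mm behind the grasp point. The pads swing forward as they close: fully open they stand 13 mm farther back than shut.
Start: joints at [-1.317, 0.181, 1.607, -0, 1.354, -0.206], TCP at [0.255, -0.515, 0.304] pointing down, gripper open.
Joint ranges: [-2.99, 2.99], [-0.89, 2.07], [0.3, 2.58], [-1.14, 4.28], [0, 2.63], [-3.12, 3.12]. Speed limits (rad/s): [2.57, 2.57, 3.01, 3.14, 3.14, 3.14].

### API

Orientations are given as a unit quaternion [x, y, z, w].
In Python, from rig import robot gives the robot as it stands. The module is installed in compiled form; this text tells all that it offers.
- The arm moves only by the tool drive_tool, never from a script. Its argument "deltas" is a list of rows, each a list of 7 numbers: the opening, from 0 (shut) to 1 (fully open), then the shift along the tool's x, y, z normalised to -1 to 1, where 1 is 0.2 m, then the turn, a rotation vector about the tool's x, y, z normalised to -1 to 1, where 1 is 180 degrees. A call has 1 to 10 rows; each row is the pose to reach, as a shift and turn from the pose commanded when the call began, along the tool's axes at that moment, turning the shorter way round; what a row does not reach only later rows make up. A row lasts 1/12 s, in which the tool goes at most 41.7 mm and 7.16 degrees, less where a joint would pass 70% of its speed; a pose out of reach is approached as far as the arm can. A call with a number of a shift or a turn outside -1 to 1 is refused whole. A call with a gripper value outside its range is refused whole. The fingers move at their own pace and stop on an object; the grip force is fixed at half the most. Time passes only in rows, so rows that repeat a pose let the fingers close. It gives the time, the measured TCP pose, the force, the opening and the grip force at its end, in the units of the state.
- robot.state(): the state, without advancing time (a new reading comes with each control period).
- robot.capture(name): name is "scene" or "top" or "wrist"; returns a dict with "img" (384x512x3 uint8, red, green, blue), "depth" (384x512 float32, m along the optical axis (not along the pixel's ray), 0 where there is no reading), "camera_matrix" (3x3 intrinsics, pixels), "R" (3x3) and "t" (3): a world point X has camera coordinates R X + t; the wrist camera has in their place "mount" (4x4, takes a point from camera to tool coordinates, whose origin is the TCP and whose axes are the flange's). Camera axes: x right, y down, z forward; pixel columns grow to the right and rows downward; lengths in m; the calibration is good to about 2 mm. A picture is of the moment at which its call begins: read the wrist's pose just before it.
- robot.sign_off(): hands the job in; it is judged then, once.
Trained networks look in a picture, given as the dict that the camera call returned (one of the last four; its "shot" number tells which), for a name from the list of things; names that differ only in an ending like _2 or _b are one class to them, and where a whole thing is asked for, a point or a joint stands for the part that bears it (a point fixed in the world has none). Each returns a list of dicts, best first, with "confidence" (0 to 1); they miss things now and then, are a little off and sometimes report something else, mostly with a low value. They report only what shows in the picture. A call takes as long as a camera call.
- robot.find_in(picture, target): "position" ([x, y, z] in m, in world coordinates, good to about 4 mm: the middle of the surface that is visible of it).
The state is a dict: "clock": time; "joint_positions": joint angles; "joint_vel": joint speeds; "effort": joint torques, N m; "ee_pos": TCP position; "orientation": TCP orientation; "ft_force": force on the tool from outside, world axes, zero at the start; "torque": the same for the moment, N m; "grip_width": finger opening in m; "gripper_force": force on a finger pad.
Only numpy, scipy, OpenCV 4.12 (cv2) and the standard library are available. Lean on these libraries where they do the work, as an engineer would, in place of code of your own. Each camera call takes 0.05 s, during which the arm holds its last target. There are 200 camera calls.

### The job

Get the bench centrifuge ready to run: put the aluminium rotor on the splined spindle in its bowl, rock it to and fro under light pressure until the splines mesh, then press it gently down past the spring balls until it is fully home. Let go of it and then shut the clear lid. Never force or drop the rotor, and leave the vial, sample bottle and filter box where they stand.

Things in the scene. Friction and masses are not known exactly. Their poses are not given: they have to be found in the camera images.
- rotor_mid (a point): Loose aluminium rotor, 100 mm across, 78 mm high, 0.26 kg, upright on the worktop. Point on its axis, 39 mm above its underside; z up. Its conical body with eight dark tube pockets is 44 mm high. On top, centred, a black grip bar: 48 mm long along this point's x, 22 mm thick along its y, from 5 to 39 mm above this point; pinch it from above across its thickness.
- rotor_foot (a point): Centre of the rotor's underside, the mouth of its upright splined bore (axes as rotor_mid). From here up: a round recess 39.6 mm across (44 mm above a 3 mm lip) and 10 mm deep, then from 10 to 26 mm six internal teeth 60 degrees apart (23.6 mm between opposite tooth faces), then a plain bore to 40 mm. The teeth cannot be seen in use.
- spindle_seat (a point): Point on the upright drive spindle's axis at its seat, the flange 50 mm above the worktop on which the rotor's underside rests when home (rotor_mid is then 39 mm above). z up, x from the control panel towards the lid hinge. The bowl round it is 124 mm across inside, its rim 38 mm above this point. Forces between rotor and centrifuge that add up to more than 50 N harm the spindle bearing.
- spline_top (a point): Point on the spindle axis level with the upper ends of its six splines, 26 mm above the seat (splines 16 mm long, 30 mm over them, 22 mm at the roots); above it a plain nose 22 mm across, 12 mm high, its last 4 mm tapered to 13 mm. The splines' angle differs each time and is not reported. Play when meshed: 0.6 mm a flank, about 0.045 rad either way. An unmeshed rotor stops 16 mm above home.
- spindle_balls (a point): Point on the spindle axis at the height of three spring balls that stand 2 mm out of the plain collar (38 mm across, 10 mm high) below the splines. A meshed rotor meets them 9 mm above home; some 12 to 16 N of downward force takes it past them to the seat, where they hold it. The spindle turns stiffly (0.3 N m): pressed too hard, it turns along with an unmeshed rotor.
- centrifuge: Bench centrifuge, white, round, 172 mm across, 88 mm high, fixed to the worktop, with a grey control panel that reaches 113 mm in front of the axis. Origin on the worktop under the spindle axis; z up, x from the control panel (front) towards the lid hinge (back).
- lid_hinge (a point): Middle of the lid's hinge axis at the back of the centrifuge, 78 mm behind the spindle axis, 92 mm above the worktop. The axis lies along this point's y; its x and z are those of the centrifuge.
- lid_tab (a point): Point on the outer face of the blue finger tab at the lid's free edge, 168 mm from the hinge axis and 4 mm outside the plane through it. The tab is 44 mm wide, 8 mm thick and ends 182 mm from the hinge axis. It turns with the lid: z points out of the lid's outer face (up when shut, back when open), -x from the hinge to the tab's end.
- lid (a joint): Angle of the clear domed lid, rad: 0 shut, about 1.8 as found (open, leaning a little back). Its stiff hinge keeps it where it is left; about 2 N at the tab moves it. The dome, 136 mm across, has 5 mm of room over the grip bar of a rotor that is home; it cannot shut over one that is not.
- blue_vial: Small vial of blue liquid, 34 mm across, 58 mm high, loose; origin at the centre of its underside. A bystander.
- sample_bottle: White sample bottle, 54 mm across, 103 mm high, loose; origin at the centre of its underside. A bystander.
- filter_box: Small white carton of filters, 40 x 62 x 24 mm, loose; origin at the centre of its underside. A bystander.

How it is judged:
On the way:
1. the rotor is home on the spindle, meshed and past the spring balls, with the lid still well open (z of rotor_mid in the frame of spindle_seat below 0.0415 m and horizontal distance between rotor_mid and spindle_seat below 0.003 m and angle between rotor_mid's own z axis and vertical below 0.06 rad and value of joint lid above 0.8 rad), for 0.2 s.
At the end, for the whole second after the job is handed in: The rotor sits upright on the spindle, within 2.5 mm of fully home and 3 mm of its axis, and the lid is shut to within 0.05 rad (z of rotor_mid in the frame of spindle_seat below 0.0415 m and horizontal distance between rotor_mid and spindle_seat below 0.003 m and angle between rotor_mid's own z axis and vertical below 0.06 rad and value of joint lid below 0.05 rad); the robot touches nothing.
It fails at once if rotor forced or dropped against the centrifuge with more than 50 N (contact force between rotor and centrifuge above 50 N).
It fails at once if a bystander (vial, sample bottle, filter box) moved more than 30 mm or tipped over (distance of any of blue_vial, sample_bottle, filter_box from where it was at the start of the episode above 0.03 m or angle between any of blue_vial, sample_bottle's own z axis and vertical above 0.4 rad).
It also fails if it takes over 64 s, if anything falls off the work surface, if the arm or the gripper's body presses on something with over 40 N, if the wrist force passes 120 N, or if a joint passes its speed limit or range.

## Working session

There is one attempt and no reset: what is moved stays moved. The work goes in short steps, Python scripts to look and compute and a tool call to move; the robot and the scene stay as the last step left them, time stands still between calls to the robot, and variables do not carry over. Pictures are saved under pics/ and viewed, at most 10 in all, crops included, and the job is handed in when it is done.

Besides the shell and the picture viewer there is one more tool, called after "Request:" by a JSON object that holds its "method" and its "body", one argument or row to a line. drive_tool: Moves the arm, as the interface text tells. Its arguments: {"type":"object","properties":{"deltas":{"type":"array"}},"required":["deltas"]}

```bash
mkdir -p pics; cat > h.py <<'E'
import numpy as np, cv2
from rig import robot
from scipy.spatial.transform import Rotation as Ro
def save(p,n): cv2.imwrite(f'pics/{n}.png',p['img'][:,:,::-1])
def cloud(p,s=None):
    K=p['camera_matrix'];d=p['depth'];v,u=np.mgrid[:384,:512]
    P=np.stack([(u-K[0,2])/K[0,0]*d,(v-K[1,2])/K[1,1]*d,d],-1)
    if 'R' in p: W=(P-p['t'])@p['R']
    else:
        M=p['mount'];W=(P@M[:3,:3].T+M[:3,3])@Ro.from_quat(s['orientation']).as_matrix().T+s['ee_pos']
    W[d==0]=np.nan
    return W
E
python3 - <<'E'
from h import *
print(robot.state())
ims=[]
for n in ['scene','top']:
    p=robot.capture(n);ims.append(p['img']);np.savez(f'{n}.npz',**{k:p[k] for k in ['img','depth','camera_matrix','R','t']})
    for t in ['rotor_mid','centrifuge','spline_top','lid_tab','blue_vial','sample_bottle','filter_box']:
        print(n,t,[(np.round(r['position'],3),round(r['confidence'],2)) for r in robot.find_in(p,t)[:2]])
cv2.imwrite('pics/a.png',cv2.resize(np.vstack(ims),(512,768))[:, :, ::-1][:384]);cv2.imwrite('pics/b.png',ims[1][:,:,::-1])
E
```

```text
{'clock': 0.0, 'joint_positions': array([-1.31729133e+00,  1.81577228e-01,  1.60800371e+00,  2.47909729e-05,
        1.35383242e+00, -2.06305253e-01]), 'joint_vel': array([-0.00050567, -0.00024154,  0.00073284,  0.00040325, -0.00076833,
       -0.00107373]), 'effort': array([ 1.16133670e-03, -4.44878161e+01, -3.51331401e+01, -2.08940000e-04,
        9.22381558e-03, -2.83332355e-05]), 'ee_pos': array([ 0.25507991, -0.51484135,  0.30296578]), 'orientation': array([ 9.73688227e-01,  2.27882441e-01, -9.38316396e-06, -9.10386018e-04]), 'ft_force': array([-0.43632209, -0.57680315, -0.57815378]), 'torque': array([0.02433678, 0.00455516, 0.01397411]), 'gripper_force': 0.0, 'grip_width': 0.08540352302390639}
scene rotor_mid [(array([ 0.509, -0.241,  0.036]), 0.66)]
scene centrifuge [(array([0.585, 0.004, 0.082]), 0.55)]
scene spline_top [(array([0.587, 0.006, 0.08 ]), 0.56), (array([ 0.36 , -0.122,  0.029]), 0.49)]
scene lid_tab [(array([ 0.661, -0.03 ,  0.162]), 0.76)]
scene blue_vial [(array([ 0.36 , -0.124,  0.028]), 0.76), (array([ 0.667, -0.194,  0.061]), 0.7)]
scene sample_bottle [(array([ 0.664, -0.197,  0.062]), 0.88)]
scene filter_box [(array([0.509, 0.254, 0.024]), 0.58)]
top rotor_mid [(array([ 0.521, -0.254,  0.039]), 0.88)]
top centrifuge [(array([0.578, 0.   , 0.078]), 0.96)]
top spline_top [(array([ 0.582, -0.007,  0.082]), 0.63)]
top lid_tab [(array([ 0.653, -0.016,  0.143]), 0.93)]
top blue_vial [(array([ 0.362, -0.131,  0.033]), 0.44)]
top sample_bottle [(array([ 0.671, -0.205,  0.095]), 0.79)]
top filter_box [(array([0.517, 0.249, 0.026]), 0.73)]
```

View pics/a.png

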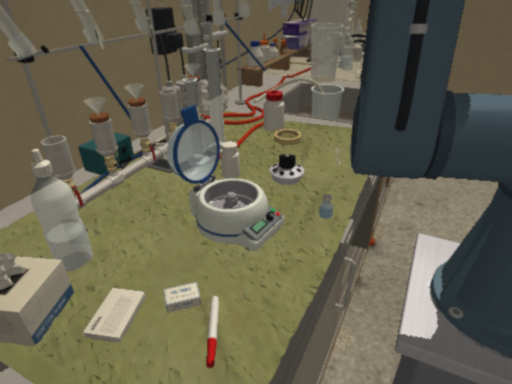

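View pics/b.png

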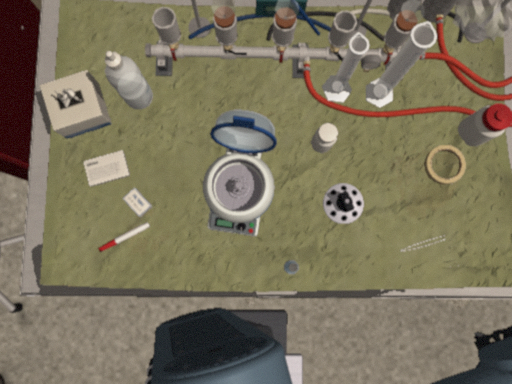

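Scene: the rotor is at about (287,168) in the scene picture and (344,203) in the top one. The centrifuge is at (238,187) in the top picture with its panel to the front, lid open at the back and bottle at (325,137). The vial at (290,266) and filter box at (137,202) are clear of the path. Next I'll refine the measurements with the depth data.

```bash
python3 - <<'E'
from h import *
from scipy.optimize import least_squares
for n in ['top','scene']:
    p=dict(np.load(n+'.npz'));W=cloud(p)
    def near(c,r): return np.hypot(W[...,0]-c[0],W[...,1]-c[1])<r
    z=W[...,2]
    # rim
    m=near((.575,0),.1)&(z>.08)&(z<.095)
    P=W[m]; f=lambda q:np.hypot(P[:,0]-q[0],P[:,1]-q[1])-q[2]
    r=least_squares(f,[.575,0,.075],loss='soft_l1',f_scale=.005);print(n,'rim',r.x,len(P),np.std(f(r.x)),np.nanmedian(P[:,2]))
    m=near((.575,0),.02)&(z>.03);print('nose',W[m].mean(0) if m.any() else 0,np.sort(z[m])[-8:])
    # nose top only
    m=near((.575,0),.03)&(z>.078)&(z<.1);print(' nosetop',W[m].mean(0),m.sum())
    # rotor grip bar
    m=near((.515,-.248),.06)&(z>.066);P=W[m]
    (c,sz,a)=cv2.minAreaRect(P[:,:2].astype(np.float32));print('grip',c,sz,a,P[:,2].max(),len(P),P.mean(0))
    m=near((.515,-.248),.065)&(z>.02)&(z<.055);P=W[m];(c,rr)=cv2.minEnclosingCircle(P[:,:2].astype(np.float32));print('rotor body',c,rr,np.median(P[:,2]))
    # panel
    m=near((.575,0),.14)&(z>.02)&(W[...,0]<.51)&(W[...,1]>-.1);P=W[m];(c,sz,a)=cv2.minAreaRect(P[:,:2].astype(np.float32));print('panel',c,sz,a,P.mean(0))
    m=near((.66,-.01),.13)&(z>.11)&(W[...,1]>-.12);P=W[m];print('lid',P.mean(0),P.min(0),P.max(0))
    m=m&(z>.215);print('lidtop',W[m].mean(0))
E
```

```text
top rim [ 0.55283875 -0.00079119  0.06855614] 1393 0.014508918084690257 0.08600379694695993
nose [ 5.75923429e-01 -2.33608099e-04  5.43209845e-02] [0.08795822 0.08844743 0.08869125 0.08892573 0.08895288 0.08977408
 0.09031687 0.09066491]
 nosetop [ 0.55352232 -0.00065616  0.08626321] 66
grip (0.5182567834854126, -0.2572843134403229) (0.04762377589941025, 0.02183147333562374) 22.03146743774414 0.08358458351908159 194 [ 0.51784945 -0.25603738  0.07644042]
rotor body (0.5189939141273499, -0.25725382566452026) 0.05038907751441002 0.03787674300838845
panel (0.4745335876941681, -0.00023254752159118652) (0.14979642629623413, 0.07061140984296799) 89.95195770263672 [0.47715532 0.00451705 0.05917588]
lid [ 0.65838471 -0.015164    0.18290835] [ 0.62394253 -0.08488251  0.11002105] [0.69304905 0.05944669 0.27524447]
lidtop [ 0.66262358 -0.01686442  0.23607041]
scene rim [0.55079345 0.00392312 0.068429  ] 1092 0.014916062835405369 0.0862373084134963
nose [0.57507427 0.00242116 0.05623442] [0.0810951  0.08383869 0.08439663 0.08502897 0.08730003 0.08746011
 0.08867629 0.08881859]
 nosetop [0.55200578 0.0042257  0.08562115] 37
grip (0.5138962268829346, -0.25484082102775574) (0.04558606818318367, 0.023614551872015) 26.686635971069336 0.08042998724704034 116 [ 0.51334281 -0.25228251  0.07483714]
rotor body (0.5162769556045532, -0.2561723291873932) 0.050746649503707886 0.037683966093040186
panel (0.47320085763931274, 0.010172031819820404) (0.13335104286670685, 0.07346364110708237) 89.9790267944336 [0.47403743 0.02964127 0.05563659]
lid [ 0.65998824 -0.02499529  0.17608845] [ 0.6210426  -0.08548513  0.11001071] [0.68863882 0.06137253 0.27327677]
lidtop [ 0.65286019 -0.00854767  0.24202235]
```

```bash
cat >> h.py <<'E'
def go(x,y,z,yaw):
    s=robot.state();R=Ro.from_quat(s['orientation']);G=Ro.from_matrix([[np.cos(yaw),np.sin(yaw),0],[np.sin(yaw),-np.cos(yaw),0],[0,0,-1]])
    d=R.inv().apply(np.array([x,y,z])-s['ee_pos'])/.2;r=(R.inv()*G).as_rotvec()/np.pi
    print('go',d.round(4),r.round(4),'yaw now',np.arctan2(*R.as_matrix()[1::-1,0]).round(4),s['ee_pos'].round(4),s['clock'])
E
python3 -c "
from h import *
go(.517,-.2565,.27,.42)"
```

```text
go [ 1.7474 -0.5786  0.1695] [-0.      0.      0.0127] yaw now 0.4598 [ 0.2552 -0.5153  0.3039] 0.8
```

Request:
{"method": "drive_tool", "body": {
  "deltas": [
    [1,0.87,-0.29,0.08,0,0,0.006],
    [1,0.87,-0.29,0.08,0,0,0.006],
    [1,0.87,-0.29,0.08,0,0,0.006],
    [1,0.87,-0.29,0.08,0,0,0.006],
    [1,0.87,-0.29,0.08,0,0,0.006]
  ]
}}

```text
clock: 1.22
ee_pos: [0.3878, -0.3825, 0.2875]
orientation: [0.976, 0.22, 0.001, -0.001]
ft_force: [0.5, -0.4, 0.7]
grip_width: 0.0856
gripper_force: 0.0
```

Request:
{"method": "drive_tool", "body": {
  "deltas": [
    [1,0.87,-0.29,0.08,0,0,0.006],
    [1,0.87,-0.29,0.08,0,0,0.006],
    [1,0.87,-0.29,0.08,0,0,0.006],
    [1,0.87,-0.29,0.08,0,0,0.006],
    [1,0.87,-0.29,0.08,0,0,0.006],
    [1,0.87,-0.29,0.08,0,0,0.006],
    [1,0.87,-0.29,0.08,0,0,0.006],
    [1,0.87,-0.29,0.08,0,0,0.006]
  ]
}}

```text
clock: 1.88
ee_pos: [0.5175, -0.2599, 0.2719]
orientation: [0.978, 0.209, -0.0, 0.0]
ft_force: [-0.7, -0.8, 0.5]
grip_width: 0.0856
gripper_force: 0.0
```

```bash
python3 - <<'E'
from h import *
s=robot.state();p=robot.capture('wrist');save(p,'w1');W=cloud(p,s);z=W[...,2]
print(p['mount'].round(3),np.nanmin(W[::40,::40],(0,1)),np.nanmax(W[::40,::40],(0,1)))
m=(np.hypot(W[...,0]-.517,W[...,1]+.2565)<.06)&(z>.066)&(z<.1)
P=W[m]
if len(P):
    (c,sz,a)=cv2.minAreaRect(P[:,:2].astype(np.float32));print('grip',c,sz,a,np.median(P[:,2]),P[:,2].max(),len(P))
m=(np.hypot(W[...,0]-.517,W[...,1]+.2565)<.065)&(z>.005)&(z<.055);P=W[m];(c,rr)=cv2.minEnclosingCircle(P[:,:2].astype(np.float32));print('body',c,rr)
go(.517,-.2565,.2,.42)
E
```

```text
[[-0.001 -0.95  -0.314  0.08 ]
 [ 1.    -0.001  0.001  0.001]
 [-0.001 -0.314  0.95  -0.07 ]
 [ 0.     0.     0.     1.   ]] [-0.71065519 -0.57308641 -0.85510439] [0.7441566  0.04767556 0.2807006 ]
grip (0.5186734199523926, -0.2591811716556549) (0.04707223176956177, 0.02177469991147518) 23.429960250854492 0.07753300234400809 0.08040757415055935 1313
body (0.5169820189476013, -0.25652939081192017) 0.06505993753671646
go [ 0.0065 -0.0183  0.36  ] [0.0001 0.0001 0.0003] yaw now 0.421 [ 0.5173 -0.2604  0.272 ] 1.9333
```

View pics/w1.png

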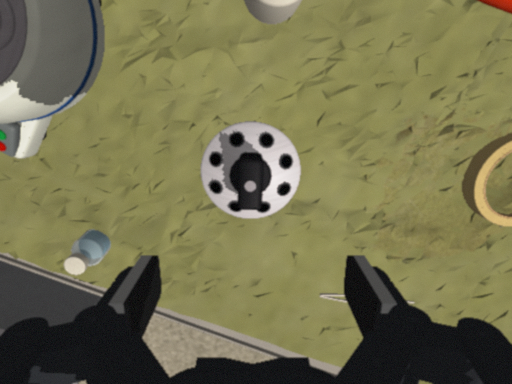

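The grip bar is at (250,180), nearly aligned with the tool. I'll first look down at the spindle and splines with the empty gripper.

```bash
python3 -c "
from h import *
go(.552,-.01,.29,1.2)"
```

```text
go [ 0.6698 -1.0716 -0.0905] [ 0.00e+00  1.00e-04 -2.48e-01] yaw now 0.421 [ 0.5173 -0.2604  0.272 ] 1.9333
```

Request:
{"method": "drive_tool", "body": {
  "deltas": [
    [1,0.15,-0.2,-0.09,0,0,-0.04],
    [1,0.3,-0.4,-0.09,0,0,-0.08],
    [1,0.4,-0.6,-0.09,0,0,-0.12],
    [1,0.55,-0.8,-0.09,0,0,-0.16],
    [1,0.67,-1.0,-0.09,0,0,-0.2],
    [1,0.67,-1.0,-0.09,0,0,-0.248],
    [1,0.67,-1.0,-0.09,0,0,-0.248],
    [1,0.67,-1.0,-0.09,0,0,-0.248],
    [1,0.67,-1.0,-0.09,0,0,-0.248]
  ]
}}

```text
clock: 2.68
ee_pos: [0.5581, -0.0232, 0.2901]
orientation: [0.826, 0.564, -0.0, 0.0]
ft_force: [-0.7, -1.7, -0.4]
grip_width: 0.085
gripper_force: 0.0
```

```bash
python3 - <<'E'
from h import *
from scipy.optimize import least_squares
s=robot.state();p=robot.capture('wrist');save(p,'w2');W=cloud(p,s);z=W[...,2]
np.savez('w2.npz',img=p['img'],W=W)
for lo,hi,r0 in [(.083,.094,.1)]:
    m=(np.hypot(W[...,0]-.552,W[...,1])<r0)&(z>lo)&(z<hi)
    P=W[m];r=np.hypot(P[:,0]-.552,P[:,1]);P=P[r>.04]
    f=lambda q:np.hypot(P[:,0]-q[0],P[:,1]-q[1])-q[2]
    q=least_squares(f,[.552,0,.07],loss='soft_l1',f_scale=.003).x;print('rim',q,len(P))
m=(np.hypot(W[...,0]-.552,W[...,1])<.025)&(z>.08)&(z<.095);P=W[m];print('nose',len(P),P.mean(0),cv2.minEnclosingCircle(P[:,:2].astype(np.float32)))
m=(np.hypot(W[...,0]-.552,W[...,1])<.025)&(z>.070)&(z<.080);P=W[m];print('spl',len(P),P.mean(0),cv2.minEnclosingCircle(P[:,:2].astype(np.float32)))
u=np.argwhere(np.hypot(W[...,0]-.552,W[...,1])<.035);a=u.min(0);b=u.max(0);print(a,b)
cv2.imwrite('pics/w2c.png',cv2.resize(p['img'][a[0]:b[0],a[1]:b[1],::-1],(640,560),interpolation=cv2.INTER_CUBIC))
go(.5185,-.2585,.25,.40)
E
```

```text
rim [ 0.55303891 -0.00084053  0.06707257] 7864
nose 493 [ 0.55273086 -0.00089403  0.08665358] ((0.5522310733795166, -0.0015689227730035782), 0.011245998553931713)
spl 216 [0.55430603 0.0012286  0.07584363] ((0.5523257255554199, -0.0018165907822549343), 0.015313190408051014)
[116  82] [383 342]
go [-1.1658  0.2432  0.2008] [2.00e-04 1.00e-04 2.54e-01] yaw now 1.1978 [ 0.5581 -0.0236  0.2901] 2.7333
```

View pics/w2c.png

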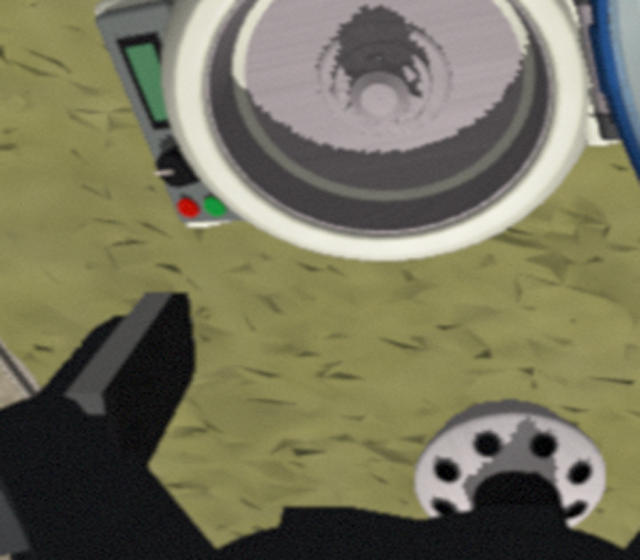

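View pics/w2.png

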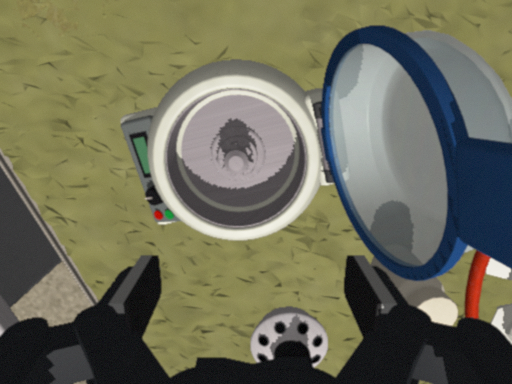

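Spindle is at (0.5525, -0.0012), the same from three fits. Back to the rotor to grasp it.

Request:
{"method": "drive_tool", "body": {
  "deltas": [
    [1,-0.2,0.05,0,0,0,0.04],
    [1,-0.4,0.1,0,0,0,0.08],
    [1,-0.6,0.15,0,0,0,0.12],
    [1,-0.8,0.2,0,0,0,0.16],
    [1,-1.0,0.24,0,0,0,0.2],
    [1,-1.0,0.24,0.1,0,0,0.254],
    [1,-1.0,0.24,0.2,0,0,0.254],
    [1,-1.0,0.24,0.2,0,0,0.254]
  ]
}}

```text
clock: 3.4
ee_pos: [0.5278, -0.2277, 0.2458]
orientation: [0.981, 0.196, -0.002, -0.002]
ft_force: [-0.5, 0.9, -0.3]
grip_width: 0.0852
gripper_force: 0.0
```

```bash
python3 - <<'E'
from h import *
go(.5185,-.2585,.12,.40)
W=np.load('w2.npz')['W'];z=W[...,2];X=W[...,0]-.5525;Y=W[...,1]+.0012
r=np.hypot(X,Y);m=(r>.0115)&(r<.0155)&(z>.066)&(z<.080);a=np.arctan2(Y[m],X[m])
print(m.sum(),np.abs(np.exp(6j*a).mean()),np.degrees(np.angle(np.exp(6j*a).mean())/6),np.histogram(np.degrees(a),36,(-180,180))[0])
E
```

```text
go [-0.0997  0.1277  0.6287] [-0.0018  0.0012 -0.0015] yaw now 0.3953 [ 0.5278 -0.2277  0.2458] 3.4
175 0.6714177089791967 19.098035008189385 [ 4  6  9  2  0  0  2  4  9  0  0  0  5 11 16  2  0  0  7 11 16  2  0  0
  8 11 13  3  0  0 10 10 10  4  0  0]
```

Request:
{"method": "drive_tool", "body": {
  "deltas": [
    [1,-0.1,0.128,0.1,0,0,0],
    [1,-0.1,0.128,0.2,0,0,0],
    [1,-0.1,0.128,0.3,0,0,0],
    [1,-0.1,0.128,0.4,0,0,0],
    [1,-0.1,0.128,0.5,0,0,0],
    [1,-0.1,0.128,0.55,0,0,0],
    [1,-0.1,0.128,0.55,0,0,0]
  ]
}}

```text
clock: 3.98
ee_pos: [0.521, -0.257, 0.138]
orientation: [0.98, 0.2, -0.001, -0.002]
ft_force: [-0.4, -0.8, -0.5]
grip_width: 0.0853
gripper_force: 0.0
```

```bash
python3 -c "
from h import *
go(.5185,-.2585,.121,.40)"
```

```text
go [-0.0144  0.0021  0.0849] [-0.0012  0.0007  0.001 ] yaw now 0.4031 [ 0.521 -0.257  0.138] 3.9833
```

Request:
{"method": "drive_tool", "body": {
  "deltas": [
    [1,-0.014,0.002,0.05,0,0,0.001],
    [1,-0.014,0.002,0.085,0,0,0.001],
    [0,-0.014,0.002,0.085,0,0,0.001],
    [0,-0.014,0.002,0.085,0,0,0.001],
    [0,-0.014,0.002,0.085,0,0,0.001],
    [0,-0.014,0.002,0.085,0,0,0.001],
    [0,-0.014,0.002,0.085,0,0,0.001],
    [0,-0.014,0.002,0.085,0,0,0.001],
    [0,-0.014,0.002,0.085,0,0,0.001],
    [0,-0.014,0.002,0.085,0,0,0.001]
  ]
}}

```text
clock: 4.82
ee_pos: [0.5203, -0.2587, 0.1234]
orientation: [0.98, 0.199, 0.0, 0.0]
ft_force: [-1.3, 1.9, 4.5]
grip_width: 0.0211
gripper_force: 64.0
```

```bash
python3 -c "
from h import *
s=robot.state();print(s)
go(.5185,-.2585,.24,.40)"
```

```text
{'clock': 4.8167, 'joint_positions': array([-6.65679576e-01,  4.16328249e-01,  1.71114293e+00,  1.37708504e-04,
        1.01349827e+00,  5.04741279e-01]), 'joint_vel': array([-0.00056805, -0.00148408, -0.00144947, -0.00025888,  0.00133213,
        0.00100193]), 'effort': array([-6.95820451e-01, -4.72278035e+01, -2.77928835e+01, -1.77301182e-01,
       -4.53733597e-01,  4.26414263e-03]), 'ee_pos': array([ 0.52029324, -0.25874352,  0.12343375]), 'orientation': array([9.80036451e-01, 1.98817639e-01, 2.46429345e-04, 1.99462557e-04]), 'ft_force': array([-1.31308628,  1.93746609,  4.49036987]), 'torque': array([0.18330509, 0.04461908, 0.00688522]), 'gripper_force': 64.04890179634094, 'grip_width': 0.021132188428706178}
go [-0.0075 -0.0043 -0.5828] [ 0.0002 -0.0001  0.0001] yaw now 0.4003 [ 0.5203 -0.2587  0.1234] 4.8167
```

Request:
{"method": "drive_tool", "body": {
  "deltas": [
    [0,0,0,-0.05,0,0,0],
    [0,0,0,-0.15,0,0,0],
    [0,0,0,-0.3,0,0,0],
    [0,0,0,-0.45,0,0,0],
    [0,0,0,-0.62,0,0,0],
    [0,0,0,-0.62,0,0,0]
  ]
}}

```text
clock: 5.32
ee_pos: [0.5226, -0.2607, 0.2547]
orientation: [0.98, 0.199, 0.004, 0.004]
ft_force: [1.9, -1.5, -1.7]
grip_width: 0.021
gripper_force: 63.4
```

```bash
python3 -c "
from h import *
s=robot.state();print(s['ft_force'],s['grip_width'])
go(.5525,-.0012,.25,.855)"
```

```text
[ 1.946024   -1.46994149 -1.6904435 ] 0.021031516366131594
go [ 0.6432 -1.1367  0.0152] [ 0.0036 -0.001  -0.1447] yaw now 0.4003 [ 0.5226 -0.2607  0.2547] 5.3167
```

Request:
{"method": "drive_tool", "body": {
  "deltas": [
    [0,0.1,-0.15,0,0,0,-0.02],
    [0,0.2,-0.3,0,0,0,-0.04],
    [0,0.3,-0.45,0,0,0,-0.06],
    [0,0.4,-0.6,0,0,0,-0.08],
    [0,0.5,-0.75,0,0,0,-0.1],
    [0,0.6,-0.9,0,0,0,-0.12],
    [0,0.63,-1.0,0,0,0,-0.14],
    [0,0.63,-1.0,0,0,0,-0.144],
    [0,0.63,-1.0,0,0,0,-0.144]
  ]
}}

```text
clock: 6.07
ee_pos: [0.5576, -0.0241, 0.2462]
orientation: [0.91, 0.415, -0.001, -0.0]
ft_force: [-0.0, -0.9, -3.3]
grip_width: 0.0208
gripper_force: 63.2
```

```bash
python3 -c "
from h import *
go(.5525,-.0012,.25,.855)"
```

```text
go [ 0.0699 -0.0942 -0.0192] [-0.0004  0.0003  0.0001] yaw now 0.8553 [ 0.5576 -0.0241  0.2462] 6.0667
```

Request:
{"method": "drive_tool", "body": {
  "deltas": [
    [0,0.035,-0.05,-0.02,0,0,0],
    [0,0.07,-0.094,-0.02,0,0,0],
    [0,0.07,-0.094,-0.02,0,0,0],
    [0,0.07,-0.094,-0.02,0,0,0],
    [0,0.07,-0.094,-0.02,0,0,0]
  ]
}}

```text
clock: 6.48
ee_pos: [0.5532, -0.003, 0.2509]
orientation: [0.911, 0.413, -0.0, 0.0]
ft_force: [-0.3, 0.0, -4.3]
grip_width: 0.021
gripper_force: 63.2
```

```bash
python3 - <<'E'
from h import *
from scipy.optimize import least_squares
s=robot.state();e=s['ee_pos'];print(e,s['ft_force'])
for n in ['top','scene','wrist']:
    p=robot.capture(n);save(p,'c_'+n);W=cloud(p,s);z=W[...,2];
    m=(np.hypot(W[...,0]-e[0],W[...,1]-e[1])<.057)&(z>e[2]-.117)&(z<e[2]-.07)
    P=W[m]
    if len(P)<50: print(n,len(P));continue
    # rim of body: outermost circle radius 50
    f=lambda q:np.hypot(P[:,0]-q[0],P[:,1]-q[1])
    q=least_squares(lambda q:np.maximum(f(q)-.0500,0),e[:2]).x
    hull=cv2.convexHull(P[:,:2].astype(np.float32))[:,0]
    q2=least_squares(lambda q:np.hypot(*(hull-q).T)-.05,e[:2],loss='soft_l1',f_scale=.001).x
    psi=.855;tx=np.array([np.cos(psi),np.sin(psi)]);ty=np.array([np.sin(psi),-np.cos(psi)])
    print(n,len(P),P[:,2].min()-e[2],P[:,2].max()-e[2],[( (a-e[:2])@tx,(a-e[:2])@ty) for a in (q,q2)])
go(.5525,-.0012,.25,.855)
E
```

```text
[ 0.55322843 -0.00298565  0.2508768 ] [-0.25127145  0.01260978 -4.31068023]
top 319 -0.09685535545065019 -0.07174782888823925 [(np.float64(0.004450378784611152), np.float64(-0.009401123191462081)), (np.float64(-0.0009878313584328583), np.float64(0.0010053622310822541))]
scene 967 -0.11679376756871976 -0.0700138134334084 [(np.float64(-0.003121703919249198), np.float64(-0.0030059908722690053)), (np.float64(-0.0028830817091610363), np.float64(-0.0018030688388846411))]
wrist 13870 -0.0967670808383756 -0.0700295650029093 [(np.float64(-0.0032708604689987916), np.float64(0.0008719517226605134)), (np.float64(-0.0033009328055994425), np.float64(0.0008912599637164523))]
go [ 0.0044 -0.0091  0.0042] [ 0.     0.    -0.001] yaw now 0.8517 [ 0.5533 -0.0031  0.2508] 6.6333
```

View pics/c_scene.png

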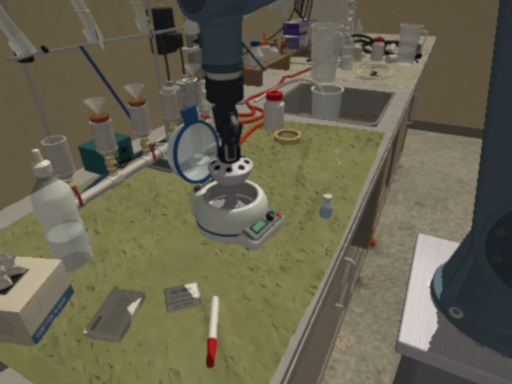

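The rotor hangs upright over the bowl at (232,165). Moving down towards the nose.

Request:
{"method": "drive_tool", "body": {
  "deltas": [
    [0,0.016,-0.009,0.03,0,0,-0.001],
    [0,0.016,-0.009,0.08,0,0,-0.001],
    [0,0.016,-0.009,0.13,0,0,-0.001],
    [0,0.016,-0.009,0.18,0,0,-0.001],
    [0,0.016,-0.009,0.22,0,0,-0.001],
    [0,0.016,-0.009,0.22,0,0,-0.001],
    [0,0.016,-0.009,0.22,0,0,-0.001]
  ]
}}

```text
clock: 7.22
ee_pos: [0.5535, 0.0011, 0.2058]
orientation: [0.91, 0.415, -0.001, -0.001]
ft_force: [0.9, 0.3, -3.9]
grip_width: 0.0209
gripper_force: 63.1
```

```bash
python3 -c "
from h import *
s=robot.state();print(s['ft_force'],s['torque'])
go(.554,.0005,.196,.855)"
```

```text
[ 0.89600428  0.31539068 -3.86759104] [-0.05652821  0.01767888  0.00720019]
go [-0.0006  0.004   0.049 ] [-0.0006  0.0003  0.0002] yaw now 0.8556 [0.5535 0.0011 0.2058] 7.2167
```

Request:
{"method": "drive_tool", "body": {
  "deltas": [
    [0,0,0.004,0.01,0,0,0],
    [0,0,0.004,0.02,0,0,0],
    [0,0,0.004,0.03,0,0,0],
    [0,0,0.004,0.04,0,0,0],
    [0,0,0.004,0.05,0,0,0],
    [0,0,0.004,0.05,0,0,0]
  ]
}}

```text
clock: 7.72
ee_pos: [0.5543, 0.0006, 0.1965]
orientation: [0.91, 0.415, -0.0, -0.0]
ft_force: [-0.3, 0.5, -3.3]
grip_width: 0.0206
gripper_force: 63.1
```

```bash
python3 -c "
from h import *
s=robot.state();print(s['ft_force'],s['torque'])
go(.554,.0005,.191,.855)"
```

```text
[-0.27721922  0.46952818 -3.26352611] [0.03789631 0.02699956 0.06999016]
go [-0.0015 -0.001   0.0275] [-0.0002  0.0001  0.0002] yaw now 0.8556 [0.5543 0.0006 0.1965] 7.7167
```

Request:
{"method": "drive_tool", "body": {
  "deltas": [
    [0,0,0,0.008,0,0,0],
    [0,0,0,0.016,0,0,0],
    [0,0,0,0.024,0,0,0],
    [0,0,0,0.032,0,0,0],
    [0,0,0,0.034,0,0,0],
    [0,0,0,0.034,0,0,0]
  ]
}}

```text
clock: 8.22
ee_pos: [0.5544, 0.0006, 0.1898]
orientation: [0.91, 0.415, -0.0, -0.0]
ft_force: [-1.2, 0.5, -3.6]
grip_width: 0.021
gripper_force: 63.1
```

Request:
{"method": "drive_tool", "body": {
  "deltas": [
    [0,0,0,0.003,0,0,0],
    [0,0,0,0.006,0,0,0],
    [0,0,0,0.009,0,0,0],
    [0,0,0,0.01,0,0,0],
    [0,0,0,0.01,0,0,0]
  ]
}}

```text
clock: 8.63
ee_pos: [0.5546, 0.0007, 0.1892]
orientation: [0.91, 0.415, -0.0, -0.0]
ft_force: [-4.7, 2.7, 6.4]
grip_width: 0.0211
gripper_force: 64.5
```

```bash
python3 -c "
from h import *
s=robot.state();print(s['ft_force'],s['torque'])
go(.554,.0005,.187,.855)"
```

```text
[-4.65929494  2.67825199  6.42513779] [ 0.34447585  1.05134655 -0.02714357]
go [-0.0026 -0.0018  0.0111] [-0.      0.      0.0003] yaw now 0.8559 [0.5546 0.0007 0.1892] 8.6333
```

Splines touched at the expected height with about 10 N. Rocking now.

Request:
{"method": "drive_tool", "body": {
  "deltas": [
    [0,0,-0.002,0,0,0,0.01],
    [0,0,-0.002,0,0,0,0.02],
    [0,0,-0.002,0,0,0,0.03],
    [0,0,-0.002,0,0,0,0.02],
    [0,0,-0.002,0,0,0,0.01],
    [0,0,-0.002,0,0,0,0],
    [0,0,-0.002,0,0,0,-0.01],
    [0,0,-0.002,0,0,0,-0.02],
    [0,0,-0.002,0,0,0,-0.03],
    [0,0,-0.002,0,0,0,-0.03]
  ]
}}

```text
clock: 9.47
ee_pos: [0.5545, 0.0012, 0.1892]
orientation: [0.889, 0.458, 0.0, -0.0]
ft_force: [-3.9, 2.1, 6.8]
grip_width: 0.0207
gripper_force: 64.4
```

```bash
python3 -c "
from h import *
s=robot.state();print(s['ft_force'],s['torque'])
go(.554,.0005,.187,.855)"
```

```text
[-3.94579813  2.10012644  6.80776012] [ 0.51234086  0.77224875 -0.0056479 ]
go [-0.0042 -0.0003  0.011 ] [ 0.0001 -0.0003  0.0307] yaw now 0.9515 [0.5545 0.0012 0.1892] 9.4667
```

Request:
{"method": "drive_tool", "body": {
  "deltas": [
    [0,0,-0.001,0,0,0,-0.012],
    [0,0,-0.001,0,0,0,-0.024],
    [0,0,-0.002,0,0,0,-0.036],
    [0,0,-0.002,0,0,0,-0.048],
    [0,0,-0.003,0,0,0,-0.06],
    [0,0,-0.004,0,0,0,-0.072],
    [0,0,-0.004,0,0,0,-0.084],
    [0,0,-0.005,0,0,0,-0.096],
    [0,0,-0.005,0,0,0,-0.108],
    [0,0,-0.005,0,0,0,-0.108]
  ]
}}

```text
clock: 10.3
ee_pos: [0.5537, 0.0018, 0.189]
orientation: [0.799, 0.601, 0.0, -0.0]
ft_force: [-2.6, 2.3, 5.0]
grip_width: 0.0211
gripper_force: 64.2
```

```bash
python3 -c "
from h import *
s=robot.state();print(s['ft_force'],s['torque'])
go(.5529,.001,.187,1.38)"
```

```text
[-2.64443724  2.27294502  4.98891474] [ 0.73815243  0.76731996 -0.07010899]
go [-0.0048 -0.0029  0.0098] [ 0.0002 -0.0002 -0.0285] yaw now 1.2906 [0.5537 0.0018 0.189 ] 10.3
```

Request:
{"method": "drive_tool", "body": {
  "deltas": [
    [0,-0.001,-0.001,0.001,0,0,-0.008],
    [0,-0.001,-0.001,0.001,0,0,-0.016],
    [0,-0.002,-0.002,0.001,0,0,-0.024],
    [0,-0.002,-0.002,0.001,0,0,-0.032],
    [0,-0.002,-0.002,0.001,0,0,-0.036],
    [0,-0.002,-0.002,0.001,0,0,-0.036]
  ]
}}

```text
clock: 10.8
ee_pos: [0.5529, 0.0013, 0.1877]
orientation: [0.764, 0.645, 0.0, -0.0]
ft_force: [-1.5, 3.0, -1.1]
grip_width: 0.0212
gripper_force: 63.4
```

```bash
python3 -c "
from h import *
s=robot.state();print(s['ft_force'],s['torque'])
go(.5529,.001,.187,1.38)"
```

```text
[-1.46098558  3.01495005 -1.1085975 ] [ 0.57485349  0.34988777 -0.05997076]
go [-0.0015  0.0005  0.0034] [-0.0001 -0.0001  0.0069] yaw now 1.4017 [0.5529 0.0013 0.1877] 10.8
```

Meshed: it dropped to 0.1877 and the force vanished. Descending to just above the balls.

Request:
{"method": "drive_tool", "body": {
  "deltas": [
    [0,-0.001,0,0.005,0,0,0.005],
    [0,-0.001,0,0.01,0,0,0.005],
    [0,-0.001,0,0.015,0,0,0.005],
    [0,-0.001,0,0.02,0,0,0.005],
    [0,-0.001,0,0.02,0,0,0.005]
  ]
}}

```text
clock: 11.22
ee_pos: [0.5528, 0.0011, 0.1835]
orientation: [0.769, 0.639, 0.0, -0.0]
ft_force: [-1.7, 4.6, -1.9]
grip_width: 0.021
gripper_force: 63.3
```

```bash
python3 -c "
from h import *
s=robot.state();print(s['ft_force'],s['torque'])
go(.5529,.001,.1815,1.38)"
```

```text
[-1.72597291  4.62129091 -1.86145918] [ 0.93824625  0.22923503 -0.00175031]
go [-0.0006  0.0005  0.0102] [-0.0001 -0.0001  0.002 ] yaw now 1.3863 [0.5528 0.0011 0.1835] 11.2167
```

Request:
{"method": "drive_tool", "body": {
  "deltas": [
    [0,0.002,-0.001,0.004,0,0,0],
    [0,0.002,-0.001,0.008,0,0,0],
    [0,0.002,-0.001,0.012,0,0,0],
    [0,0.002,-0.001,0.014,0,0,0],
    [0,0.002,-0.001,0.014,0,0,0]
  ]
}}

```text
clock: 11.63
ee_pos: [0.5528, 0.0013, 0.1811]
orientation: [0.769, 0.639, 0.0, 0.0]
ft_force: [-0.9, 3.4, -0.3]
grip_width: 0.0211
gripper_force: 63.6
```

```bash
python3 -c "
from h import *
s=robot.state();print(s['ft_force'],s['torque'])
go(.5529,.001,.178,1.385)"
```

```text
[-0.93068601  3.41374537 -0.32315833] [ 0.81011102  0.34969643 -0.04923637]
go [-0.0014  0.0005  0.0157] [0.     0.     0.0005] yaw now 1.3865 [0.5528 0.0013 0.1811] 11.6333
```

Request:
{"method": "drive_tool", "body": {
  "deltas": [
    [0,0.001,0,0.003,0,0,0],
    [0,0.001,0,0.006,0,0,0],
    [0,0.001,0,0.008,0,0,0],
    [0,0.001,0,0.008,0,0,0]
  ]
}}

```text
clock: 11.97
ee_pos: [0.5529, 0.0014, 0.1796]
orientation: [0.769, 0.639, 0.0, 0.0]
ft_force: [-2.1, 2.7, 2.6]
grip_width: 0.0205
gripper_force: 63.9
```

Request:
{"method": "drive_tool", "body": {
  "deltas": [
    [0,0.001,0,0.002,0,0,0],
    [0,0.001,0,0.004,0,0,0],
    [0,0.001,0,0.005,0,0,0],
    [0,0.001,0,0.005,0,0,0]
  ]
}}

```text
clock: 12.3
ee_pos: [0.5528, 0.0015, 0.1781]
orientation: [0.769, 0.639, -0.0, 0.0]
ft_force: [-0.8, 2.6, -1.3]
grip_width: 0.0209
gripper_force: 63.3
```

```bash
python3 -c "
from h import *
s=robot.state();print(s['ft_force'],s['torque'])
go(.5529,.001,.174,1.385)"
```

```text
[-0.7742612   2.58276541 -1.33026608] [0.3289635  0.31143879 0.0147334 ]
go [-0.0026  0.0008  0.0204] [-0.      0.0001  0.0005] yaw now 1.3865 [0.5528 0.0015 0.1781] 12.3
```

Request:
{"method": "drive_tool", "body": {
  "deltas": [
    [0,0,0,0.003,0,0,0],
    [0,0,0,0.006,0,0,0],
    [0,0,0,0.009,0,0,0],
    [0,0,0,0.012,0,0,0],
    [0,0,0,0.014,0,0,0],
    [0,0,0,0.014,0,0,0]
  ]
}}

```text
clock: 12.8
ee_pos: [0.5526, 0.0017, 0.175]
orientation: [0.769, 0.639, -0.0, -0.0]
ft_force: [0.1, 0.5, -7.5]
grip_width: 0.0209
gripper_force: 62.6
```

Request:
{"method": "drive_tool", "body": {
  "deltas": [
    [0,0,0,0.003,0,0,0],
    [0,0,0,0.006,0,0,0],
    [0,0,0,0.008,0,0,0],
    [0,0,0,0.008,0,0,0]
  ]
}}

```text
clock: 13.13
ee_pos: [0.5526, 0.0018, 0.1738]
orientation: [0.769, 0.639, -0.0, -0.0]
ft_force: [-1.2, 0.6, -6.3]
grip_width: 0.0207
gripper_force: 62.7
```

```bash
python3 -c "
from h import *
s=robot.state();print(s['ft_force'],s['torque'])
go(.5529,.001,.174,1.385)"
```

```text
[-1.1741524   0.62809113 -6.26911849] [0.14999244 0.22461395 0.00370755]
go [-0.0036  0.0021 -0.001 ] [-0.0002  0.      0.0005] yaw now 1.3866 [0.5526 0.0018 0.1738] 13.1333
```

Request:
{"method": "drive_tool", "body": {
  "deltas": [
    [0,0,0,0.003,0,0,0],
    [0,0,0,0.006,0,0,0],
    [0,0,0,0.008,0,0,0],
    [0,0,0,0.008,0,0,0],
    [0,0,0,0.008,0,0,0]
  ]
}}

```text
clock: 13.55
ee_pos: [0.553, 0.0018, 0.1735]
orientation: [0.769, 0.639, -0.0, 0.0]
ft_force: [-6.3, 1.1, 4.2]
grip_width: 0.0211
gripper_force: 64.2
```

```bash
python3 -c "
from h import *
s=robot.state();print(s['ft_force'],s['torque'],s['ee_pos'])"
```

```text
[-6.29272088  1.06112904  4.18723571] [ 0.22892948  1.0527491  -0.02273955] [0.55295007 0.00176465 0.17345334]
```

Home: seated at 0.1735, as expected. Releasing partway and withdrawing upward.

Request:
{"method": "drive_tool", "body": {
  "deltas": [
    [0,0,0,-0.004,0,0,0],
    [0.5,0,0,-0.004,0,0,0],
    [0.5,0,0,-0.004,0,0,0],
    [0.5,0,0,-0.004,0,0,0],
    [0.5,0,0,-0.004,0,0,0],
    [0.5,0,0,-0.1,0,0,0],
    [0.5,0,0,-0.25,0,0,0],
    [0.5,0,0,-0.45,0,0,0],
    [0.5,0,0,-0.65,0,0,0],
    [0.5,0,0,-0.65,0,0,0]
  ]
}}

```text
clock: 14.38
ee_pos: [0.5567, 0.001, 0.312]
orientation: [0.769, 0.639, 0.005, 0.006]
ft_force: [2.4, -0.9, 2.0]
grip_width: 0.0426
gripper_force: 0.0
```

```bash
python3 - <<'E'
from h import *
s=robot.state();print(s['ft_force'],s['ee_pos'])
ps={}
for n in ['wrist','top','scene']:
    p=robot.capture(n);save(p,'d_'+n);W=cloud(p,s);z=W[...,2]
    m=(np.hypot(W[...,0]-.5525,W[...,1]+.0012)<.028)&(z>.11)&(z<.15);print(n,'bar top',np.percentile(z[m],[50,80,95]) if m.any() else 0,W[m].mean(0))
    for t in ['rotor_mid','lid_tab']: print(t,[(np.round(r['position'],3),round(r['confidence'],2)) for r in robot.find_in(p,t)[:2]])
    # blue tab/frame points in lid area
    I=p['img'].astype(int);b=(I[...,2]>I[...,0]+40)&(I[...,2]>I[...,1]+20)&(z>.2)&(z<.35)&(np.hypot(W[...,0]-.66,W[...,1])<.12)
    P=W[b]
    if len(P): 
        q=P[P[:,2]>.24];print(' blue',len(P),P[P[:,2].argmax()],np.median(q,0) if len(q) else 0, len(q))
E
```

```text
[ 2.40703454 -0.94502437  1.97333937] [0.55667955 0.00102869 0.31195482]
wrist bar top [0.12785844 0.12877078 0.12946217] [0.55279107 0.00137928 0.127038  ]
rotor_mid [(array([0.554, 0.007, 0.089]), 0.67)]
lid_tab [(array([ 0.653, -0.01 ,  0.177]), 0.87), (array([ 0.37 , -0.124,  0.029]), 0.64)]
 blue 9468 [0.61182686 0.00227962 0.29533125] [ 0.65175836 -0.01237975  0.26259961] 6432
top bar top [0.12745619 0.12902269 0.13110325] [ 0.54866777 -0.00971363  0.12605376]
rotor_mid [(array([0.539, 0.004, 0.09 ]), 0.72), (array([0.516, 0.019, 0.069]), 0.51)]
lid_tab []
scene bar top [0.1246541  0.12817941 0.12927135] [0.54646601 0.00596123 0.12260426]
rotor_mid [(array([0.542, 0.015, 0.087]), 0.67)]
lid_tab [(array([ 0.661, -0.03 ,  0.163]), 0.59)]
 blue 283 [ 0.65129443 -0.02939335  0.27323833] [ 0.64972596 -0.01136571  0.25784797] 204
```

View pics/d_wrist.png

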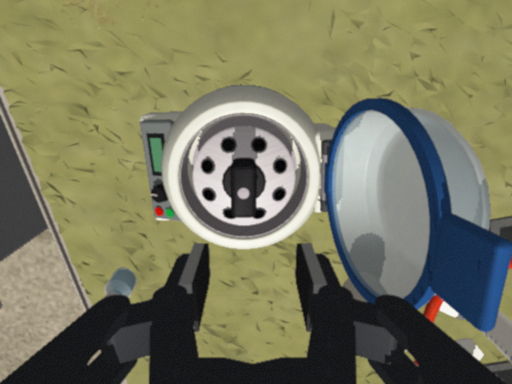

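Rotor home: the bar top measures 0.128–0.129 at (240,190) in the picture. The blue tab is at (470,270). Next I'll bring the closed fingers behind the tab.

```bash
python3 -c "
from h import *
go(.5567,.001,.40,1.449)
go(.712,-.021,.40,1.449)
go(.712,-.021,.325,1.449)"
```

```text
go [ 0.      0.0205 -0.4945] [-0.0008 -0.0001 -0.0199] yaw now 1.3865 [0.5524 0.0018 0.3011] 14.8333
go [ 0.0342  0.804  -0.4964] [-0.0008 -0.0001 -0.0199] yaw now 1.3865 [0.5524 0.0018 0.3011] 14.8333
go [ 0.0342  0.805  -0.1214] [-0.0008 -0.0001 -0.0199] yaw now 1.3865 [0.5524 0.0018 0.3011] 14.8333
```

Request:
{"method": "drive_tool", "body": {
  "deltas": [
    [0,0,0,-0.2,0,0,-0.02],
    [0,0,0,-0.4,0,0,-0.02],
    [0,0,0,-0.5,0,0,-0.02],
    [0,0,0,-0.5,0,0,-0.02],
    [0,0,0.15,-0.5,0,0,-0.02],
    [0,0.01,0.35,-0.5,0,0,-0.02],
    [0,0.03,0.55,-0.5,0,0,-0.02],
    [0,0.034,0.75,-0.5,0,0,-0.02],
    [0,0.034,0.805,-0.5,0,0,-0.02],
    [0,0.034,0.805,-0.5,0,0,-0.02]
  ]
}}

```text
clock: 15.67
ee_pos: [0.7142, -0.022, 0.3979]
orientation: [0.749, 0.663, -0.002, -0.002]
ft_force: [-0.5, 0.7, -0.4]
grip_width: 0.0002
gripper_force: 0.0
```

```bash
python3 - <<'E'
from h import *
s=robot.state();print(s['ft_force'])
go(.712,-.021,.325,1.449)
p=robot.capture('scene');save(p,'e');W=cloud(p);z=W[...,2]
I=p['img'].astype(int);b=(I[...,2]>I[...,0]+30)&(I[...,2]>I[...,1]+15)&(z>.23)&(z<.30)&(np.hypot(W[...,0]-.66,W[...,1])<.08)
P=W[b];print(len(P),P.min(0),P.max(0),np.median(P,0))
cv2.imwrite('pics/e.png',cv2.resize(p['img'][40:260,120:340,::-1],(560,560)))
E
```

```text
[-0.49747894  0.67521326 -0.37687174]
go [ 0.0033 -0.0098  0.3643] [-0.0016 -0.0001 -0.0001] yaw now 1.4486 [ 0.7142 -0.022   0.3979] 15.6667
281 [ 0.64080128 -0.04680831  0.23014382] [0.65802459 0.02618821 0.27339675] [ 0.64971548 -0.01006691  0.25354786]
```

View pics/e.png

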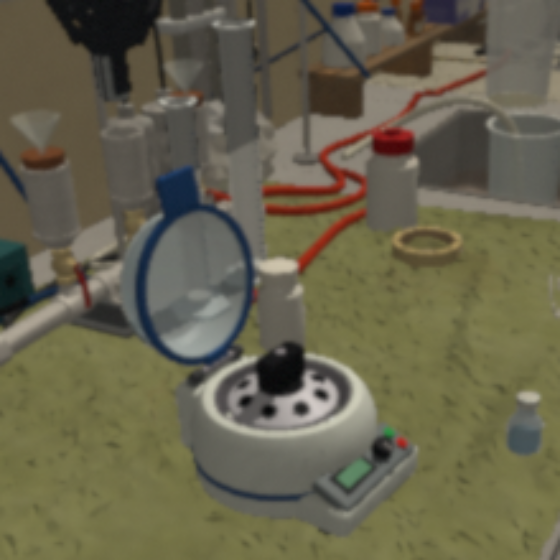

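The closed fingers (115,75) hang behind and above the tab (180,190), and the rotor sits low in the bowl. Lowering behind the tab.

Request:
{"method": "drive_tool", "body": {
  "deltas": [
    [0,0.003,-0.01,0.15,0,0,0],
    [0,0.003,-0.01,0.3,0,0,0],
    [0,0.003,-0.01,0.364,0,0,0],
    [0,0.003,-0.01,0.364,0,0,0]
  ]
}}

```text
clock: 16.05
ee_pos: [0.7079, -0.0196, 0.325]
orientation: [0.749, 0.663, -0.003, -0.003]
ft_force: [0.1, -0.1, -0.2]
grip_width: 0.0002
gripper_force: 0.0
```

```bash
cat > arc.py <<'E'
from h import *
import sys
d=np.array([np.cos(-.1),np.sin(-.1)]);H=np.array([.5525,-.0012])+.078*d
s=robot.state();R=Ro.from_quat(s['orientation']);print(s['ee_pos'],s['ft_force'],s['clock'])
c=np.r_[s['ee_pos'][:2]-H]@d-.0145; print('corner rho',c,'z',s['ee_pos'][2]-.073)
for th in map(float,sys.argv[1:]):
    r=.174+.005*max(0,1-th/1.2)
    rho=-r*np.cos(th)+.004*np.sin(th);z=.092+r*np.sin(th)+.004*np.cos(th)
    g=np.r_[H+(rho+.0145)*d,z+.073]
    print(th,(R.inv().apply(g-s['ee_pos'])/.2).round(3))
E
python3 arc.py 1.7 1.6 1.5 1.4 1.3 1.2 1.1 1.0 .9 .8
```

```text
[ 0.70785703 -0.01958579  0.3249669 ] [ 0.09841924 -0.07845189 -0.19656871] 16.05
corner rho 0.0639164119058482 z 0.2519668992563234
1.7 [ 0.01  -0.188 -0.059]
1.6 [ 0.008 -0.275 -0.067]
1.5 [ 0.006 -0.362 -0.066]
1.4 [ 0.004 -0.448 -0.057]
1.3 [ 0.003 -0.534 -0.039]
1.2 [ 0.001 -0.616 -0.013]
1.1 [-0.001 -0.697  0.019]
1.0 [-0.003 -0.775  0.06 ]
0.9 [-0.004 -0.848  0.108]
0.8 [-0.006 -0.916  0.164]
```

Request:
{"method": "drive_tool", "body": {
  "deltas": [
    [0,0.01,-0.1,-0.02,0,0,0],
    [0,0.01,-0.19,-0.04,0,0,0],
    [0,0.008,-0.275,-0.05,0,0,0],
    [0,0.006,-0.36,-0.055,0,0,0],
    [0,0.004,-0.45,-0.05,0,0,0],
    [0,0.003,-0.535,-0.035,0,0,0],
    [0,0.001,-0.615,-0.01,0,0,0],
    [0,-0.001,-0.7,0.02,0,0,0],
    [0,-0.003,-0.775,0.06,0,0,0],
    [0,-0.003,-0.775,0.06,0,0,0]
  ]
}}

```text
clock: 16.88
ee_pos: [0.5544, -0.0015, 0.319]
orientation: [0.749, 0.663, -0.0, 0.0]
ft_force: [-0.5, 0.1, 0.7]
grip_width: 0.0002
gripper_force: 0.2
```

```bash
python3 arc.py .95 .85 .75 .65 .55 .45 .35 .25 .15 .05 0 -.02
python3 - <<'E'
from h import *
p=robot.capture('scene');cv2.imwrite('pics/f.png',cv2.resize(p['img'][40:260,120:340,::-1],(500,500)))
E
```

```text
[ 0.55436018 -0.00151462  0.3190294 ] [-0.47534476  0.145956    0.69668049] 16.8833
corner rho -0.09061770358187601 z 0.24602939746708719
0.95 [-0.    -0.04   0.047]
0.85 [-0.002 -0.111  0.098]
0.75 [-0.003 -0.177  0.156]
0.65 [-0.004 -0.237  0.221]
0.55 [-0.005 -0.29   0.291]
0.45 [-0.006 -0.336  0.367]
0.35 [-0.007 -0.374  0.447]
0.25 [-0.008 -0.404  0.531]
0.15 [-0.008 -0.426  0.617]
0.05 [-0.008 -0.439  0.705]
0.0 [-0.008 -0.442  0.75 ]
-0.02 [-0.008 -0.443  0.768]
```

View pics/f.png

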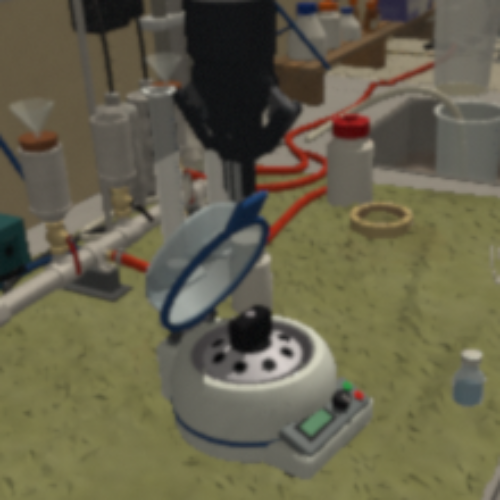

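The lid follows. The tab is at (250,210) under the fingertips and the lid stands at about 0.9 rad. Continuing the arc.

Request:
{"method": "drive_tool", "body": {
  "deltas": [
    [0,-0.001,-0.075,0.07,0,0,0],
    [0,-0.002,-0.14,0.125,0,0,0],
    [0,-0.003,-0.207,0.19,0,0,0],
    [0,-0.004,-0.265,0.255,0,0,0],
    [0,-0.005,-0.315,0.33,0,0,0],
    [0,-0.006,-0.355,0.41,0,0,0],
    [0,-0.007,-0.39,0.49,0,0,0],
    [0,-0.008,-0.415,0.575,0,0,0],
    [0,-0.008,-0.43,0.65,0,0,0],
    [0,-0.008,-0.435,0.67,0,0,0]
  ]
}}

```text
clock: 17.77
ee_pos: [0.4701, 0.0069, 0.1831]
orientation: [0.749, 0.663, -0.0, -0.0]
ft_force: [1.4, 0.4, 0.2]
grip_width: 0.0001
gripper_force: 0.4
```

```bash
python3 arc.py .05 0 -.02
```

```text
[0.47005893 0.00685401 0.18305395] [1.38748024 0.35795543 0.24248382] 17.7667
corner rho -0.17533327106371172 z 0.11005395393431129
0.05 [ 0.001 -0.015  0.026]
0.0 [ 0.001 -0.018  0.07 ]
-0.02 [ 0.001 -0.019  0.088]
```

Request:
{"method": "drive_tool", "body": {
  "deltas": [
    [0,0,-0.012,0.02,0,0,0],
    [0,0,-0.015,0.04,0,0,0],
    [0,0,-0.015,0.06,0,0,0],
    [0,0,-0.015,0.07,0,0,0],
    [0,0,-0.015,0.075,0,0,0],
    [0,0,-0.015,0.075,0,0,0]
  ]
}}

```text
clock: 18.27
ee_pos: [0.4672, 0.0072, 0.1688]
orientation: [0.749, 0.663, 0.0, 0.0]
ft_force: [-0.0, -0.5, -0.2]
grip_width: -0.0
gripper_force: 0.0
```

```bash
python3 arc.py 0 -.02
```

```text
[0.46722519 0.00718169 0.16879312] [-0.04221424 -0.53527461 -0.16050497] 18.2667
corner rho -0.17818555872118974 z 0.0957931178211127
0.0 [ 0.001 -0.004 -0.001]
-0.02 [ 0.001 -0.005  0.017]
```

Request:
{"method": "drive_tool", "body": {
  "deltas": [
    [0,0,0,0.006,0,0,0],
    [0,0,0,0.012,0,0,0],
    [0,0,0,0.015,0,0,0],
    [0,0,0,0.015,0,0,0]
  ]
}}

```text
clock: 18.6
ee_pos: [0.4674, 0.0072, 0.1682]
orientation: [0.749, 0.663, -0.0, 0.0]
ft_force: [-10.4, 0.8, 24.6]
grip_width: -0.0
gripper_force: 12.3
```

```bash
python3 - <<'E'
from h import *
s=robot.state();print(s['ee_pos'],s['ft_force'])
p=robot.capture('scene');cv2.imwrite('pics/g.png',cv2.resize(p['img'][40:260,120:340,::-1],(500,500)))
E
```

```text
[0.46744404 0.00717943 0.16822974] [-10.37557279   0.81485434  24.58539824]
```

View pics/g.png

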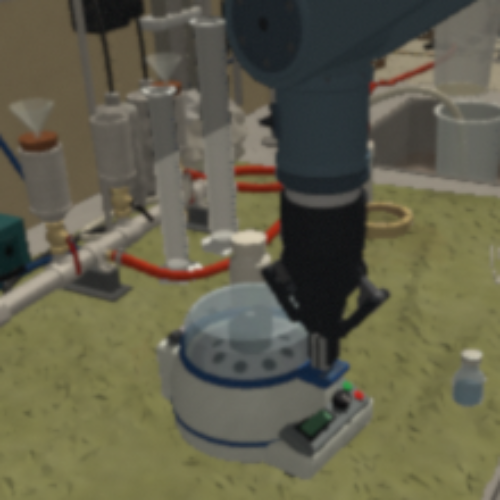

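The lid is shut flush against the rim with the rotor under it, and the tab at (325,372) is firm at 25 N. Withdrawing upward.

Request:
{"method": "drive_tool", "body": {
  "deltas": [
    [0,0,0,-0.05,0,0,0],
    [0,0,0,-0.15,0,0,0],
    [0,0,0,-0.3,0,0,0],
    [0,0,0,-0.5,0,0,0],
    [0,0,0,-0.5,0,0,0],
    [0,0,0,-0.5,0,0,0]
  ]
}}

```text
clock: 19.15
ee_pos: [0.4686, 0.0069, 0.2686]
orientation: [0.749, 0.663, 0.002, 0.003]
ft_force: [0.3, -0.3, -1.0]
grip_width: 0.0
gripper_force: 0.0
```

```bash
python3 - <<'E'
from h import *
s=robot.state();print(s['ee_pos'],s['ft_force'])
p=robot.capture('scene');W=cloud(p);z=W[...,2];I=p['img'].astype(int)
b=(I[...,2]>I[...,0]+30)&(I[...,2]>I[...,1]+15)&(z>.06)&(np.hypot(W[...,0]-.5,W[...,1])<.15)
P=W[b];print(len(P),P[:,2].max());q=P[P[:,0]<.48];print(len(q),np.percentile(q[:,2],[5,50,95]))
for t in ['blue_vial','sample_bottle','filter_box']: print(t,[(np.round(r['position'],3),round(r['confidence'],2)) for r in robot.find_in(p,t)[:2]])
E
```

```text
[0.46855994 0.00694162 0.26860207] [ 0.32090809 -0.26791856 -1.03970112]
364 0.11494411000398931
186 [0.09353623 0.09629714 0.09756677]
blue_vial [(array([ 0.359, -0.121,  0.029]), 0.69)]
sample_bottle [(array([ 0.67 , -0.199,  0.078]), 0.85)]
filter_box [(array([0.51 , 0.253, 0.024]), 0.71)]
```

The tab's top face is at 0.096, so the lid is shut, and the bystanders have not moved. Handing in.

```bash
python3 -c "
from rig import robot
print(robot.sign_off())"
```

```text
the job is handed in; nothing more can be done
None
```

The rotor is meshed and fully home on the spindle, the gripper has let go, the lid is shut, the vial, bottle and filter box did not move, and the job is handed in (the hand-in returned no verdict).

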